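Turn the tube rotator to its loading position

ROBOT

A 6-joint arm with a two-finger parallel gripper is mounted at the origin on the work surface. World frame = base frame: x ahead of the robot, y to its left, z up, the work surface at z = 0. Lengths are in m, angles in degrees, forces in N, time in s.
With the tool pointing down it reaches from about 0.4 to 0.825 m from the base axis. Payload 7 kg.
Tool frame: the origin (TCP) lies midway between the tips of the shut fingers; the grasp point (between the pads) lies 19 mm behind it; z points along the fingers, y is the direction in which the jaws open and shut (so a half turn about z gives the same grasp; the last joint's range is limited). The gripper opens to 88 mm and grips with 3 to 60 N. Pads are 19 mm wide; open, the fingers measure 130 mm over their backs; the gripper's body (78 mm by 193 mm) begins 47 mm behind the grasp point.
Start: joints at [79.532, 20.546, 0.682, 0, -70.136, -16.507], TCP at [0.306, 0.602, 0.227] pointing down, gripper open.
Joint ranges: [-176.03, 176.03], [-82.01, 121.73], [-58.28, 71.71], [-173.87, 95.51], [-174.79, -0.11], [-173.66, 173.66]. Speed limits (degrees/s): [136.94, 136.94, 172.46, 180, 180, 180].

INTERFACE

Orientations are given as [roll, pitch, yaw] about the fixed x, y, z axes, in that order (R = Rz(yaw) Ry(pitch) Rx(roll)).
In Python, from plant import ctrl, snapshot gives the robot as it stands.
- The arm moves only by the shell command python3 -m pendant 'ROWS'. ROWS is JSON, a list of rows, each a list of 7 numbers: the shift along the tool's x, y, z in m, then the turn, a rotation vector about the tool's x, y, z in rad, then the opening, from -1 (shut) to 1 (fully open), so that 0 is half open. In form: [[x, y, z, ax, ay, az, jaw], ...]. A call has 1 to 12 rows; each row is the pose to reach, as a shift and turn from the pose commanded when the call began, along the tool's axes at that moment; what a row does not reach only later rows make up. A row lasts 1/8 s, in which the tool goes at most 62.5 mm and 10.7 degrees, less where a joint would pass 70% of its speed; a pose out of reach is approached as far as the arm can. A call with a gripper value outside its range is refused whole. The fingers move at their own pace and stop on an object; the grip force is fixed at half the most. Time passes only in rows, so rows that repeat a pose let the fingers close. It gives the time, the measured TCP pose, the force and the opening at its end, in the units of the state.
- ctrl.get_obs(): the state, without advancing time (a new reading comes with each control period).
- snapshot(name): name is "scene" or "top" or "wrist"; returns a dict with "image" (480x640x3 uint8, blue, green, red), "mtx" (3x3 intrinsics, pixels), "eye" and "attitude" of the camera in the world; the wrist camera has in their place "tool_from_camera" (4x4, takes a point from camera to tool coordinates, whose origin is the TCP and whose axes are the flange's). Camera axes: x right, y up, looking along -z (the intrinsics and any distortion apply to the point x, -y, -z); pixel columns grow to the right and rows downward; lengths in m; the calibration is good to about 2 mm. A picture is of the moment at which its call begins: read the wrist's pose just before it. There is no depth.
- ctrl.close_job(): hands the job in, once; it reports no verdict.
The state is a dict: "clock": time; "joint_pos": joint angles; "qvel": joint speeds; "tau": joint torques, N m; "tool_pos": TCP position; "orientation": TCP orientation; "force": force on the tool from outside, world axes, zero at the start; "moment": the same for the moment, N m; "opening": finger opening in m.
Only numpy, scipy, OpenCV 4.12 (cv2) and the standard library are available. Lean on these libraries where they do the work, as an engineer would, in place of code of your own. Each camera call takes 0.05 s, during which the arm holds its last target.

TASK

Turn the wheel of the tube rotator by pushing its tube-carrying paddles round with the fingers, as many of them as it takes, until the slim loading arm with the empty fork points straight up, and leave the wheel standing there. Only push, gently: do not grip the paddles, keep off the loading arm itself, and leave the other things on the bench where they are.

Things in the scene. Friction and masses are not known exactly. Their poses are not given: they have to be found in the camera images.
- rotator: Tube rotator, fixed. Base plate 200 x 180 x 12 mm; white housing on it, 100 deep (x -100 to 0 mm), 110 wide, 200 tall, on the robot's side. Origin: centre of the base's underside; x along the level axle from housing to wheel (away from the robot, up to 0.3 rad off), y left, z up. Axle at y 0, z 170 mm; the wheel turns in the upright plane x = +50 mm.
- hub (a point): Centre of the wheel, on the axle, 170 mm above the bench, mid-thickness of the arms. The wheel has no rim: six arms 60 degrees apart (five paddles and the loading arm) stick out of a black hub of 33 mm radius, and one can reach between them from above.
- rotor (a joint): Turn of the wheel in rad. At 0 or any whole turn the loading arm points straight up; growing values turn it clockwise as the robot sees it (+1.57: level, to the rotator's -y side). It turns endlessly both ways, starts between 1.75 and 4.53, and stays where left: bearing friction about 0.15 N m (1.4 N at 110 mm radius), no spring, no detents, hardly coasts.
- fork (a point): Tip of the loading arm: a slim 9 mm round aluminium rod without a tube, ending in an empty black two-pronged fork 24 mm wide in the wheel's plane. This point lies midway between the prongs' ends, 145 mm from the axle, 15 mm farther out than the paddles; its z points outwards along the arm, x along the axle. The loading arm is not to be touched.
- paddle1 (a point): Outer end of the first of the five alike paddles, 60 degrees clockwise (as the robot sees it) from the loading arm: flat aluminium bars from the hub to 130 mm from the axle, 18 mm wide in the wheel's plane, 12 mm thick; push on their narrow edges. A capped tube (13 mm, cap 16) lies on each bar's face away from the housing, no wider than the bar, to 22 mm from mid-plane.
- paddle2 (a point): Outer end of the paddle 120 degrees clockwise (as the robot sees it) from the loading arm, 130 mm from the axle.
- paddle3 (a point): Outer end of the paddle 180 degrees clockwise (as the robot sees it) from the loading arm, 130 mm from the axle.
- paddle4 (a point): Outer end of the paddle 240 degrees clockwise (as the robot sees it) from the loading arm, 130 mm from the axle.
- paddle5 (a point): Outer end of the paddle 300 degrees clockwise (as the robot sees it) from the loading arm, 130 mm from the axle.
- jar: Loose bystander, to be left where it stands. Origin at the centre of its underside. White jar with blue cap, 60 mm across, 62 mm tall, near the rotator's far side.
- beaker: Loose bystander, to be left where it stands. Origin at the centre of its underside. Open glass beaker, 64 mm across, 75 mm tall, near the rotator's far side.
- timer: Loose bystander, to be left where it stands. Origin at the centre of its underside. Small white timer, 55 x 65 x 22 mm, lying just left of the rotator.
- slide_box: Loose bystander, to be left where it stands. Origin at the centre of its underside. Flat grey slide box, 85 x 105 x 30 mm, left of the rotator.
- reagent: Loose bystander, to be left where it stands. Origin at the centre of its underside. White reagent bottle, 72 mm across, 150 mm tall, left of the rotator.
- amber: Loose bystander, to be left where it stands. Origin at the centre of its underside. Amber bottle, 56 mm across, 110 mm tall, right of the rotator.
- tube_rack: Loose bystander, to be left where it stands. Origin at the centre of its underside. White tube rack 75 x 130 mm with capped tubes, 75 mm tall in all, right of the rotator.

How it is judged (in metres and radians):
At the end, for the whole second after the job is handed in: The loading arm points straight up to within 6 degrees, the wheel is at rest, and every loose thing stands upright within 30 mm of where it began (angle between fork's own z axis and vertical below 0.105 rad and velocity of joint rotor between -0.05 and 0.05 rad/s and not (distance of any of jar, beaker, slide_box, reagent, amber, tube_rack, timer from where it was at the start of the episode above 0.03 m or angle between any of jar, beaker, slide_box, reagent, amber, tube_rack, timer's own z axis and vertical above 0.35 rad)); the robot touches nothing.
It fails at once if the loading arm or its fork is touched (more than 1 N) (contact force between any of the fingers, the arm and rotor_c0 above 1 N or contact force between any of the fingers, the arm and rotor_c1 above 1 N or contact force between any of the fingers, the arm and rotor_c2 above 1 N or contact force between any of the fingers, the arm and rotor_c3 above 1 N).
It fails at once if the paddles are gripped or shoved hard (fingers press on them with more than 30 N) (contact force between the fingers and rotor_c4 above 30 N or contact force between the fingers and rotor_c5 above 30 N or contact force between the fingers and rotor_c6 above 30 N or contact force between the fingers and rotor_c7 above 30 N or contact force between the fingers and rotor_c8 above 30 N or contact force between the fingers and rotor_c9 above 30 N or contact force between the fingers and rotor_c10 above 30 N or contact force between the fingers and rotor_c11 above 30 N or contact force between the fingers and rotor_c12 above 30 N or contact force between the fingers and rotor_c13 above 30 N).
It fails at once if the arm or the gripper's body, not the fingers, pushes the paddles (more than 5 N) (contact force between the arm and rotor_c4 above 5 N or contact force between the arm and rotor_c5 above 5 N or contact force between the arm and rotor_c6 above 5 N or contact force between the arm and rotor_c7 above 5 N or contact force between the arm and rotor_c8 above 5 N or contact force between the arm and rotor_c9 above 5 N or contact force between the arm and rotor_c10 above 5 N or contact force between the arm and rotor_c11 above 5 N or contact force between the arm and rotor_c12 above 5 N or contact force between the arm and rotor_c13 above 5 N).
It fails at once if a bystander is lifted, pushed more than 30 mm or tipped (distance of any of jar, beaker, slide_box, reagent, amber, tube_rack, timer from where it was at the start of the episode above 0.03 m or angle between any of jar, beaker, slide_box, reagent, amber, tube_rack, timer's own z axis and vertical above 0.35 rad).
It also fails if it takes over 58 s, if anything falls off the work surface, if the arm or the gripper's body presses on something with over 40 N, if the wrist force passes 120 N, or if a joint passes its speed limit or range.

## Working session

There is one attempt and no reset: what is moved stays moved. The work goes in short steps, Python scripts to look and compute and a shell command to move; the robot and the scene stay as the last step left them, time stands still between calls to the robot, and variables do not carry over. Pictures are saved under pics/ and viewed, and the job is handed in when it is done.

```bash
ls; mkdir -p pics
python3 - <<'E'
from plant import ctrl, snapshot
import cv2
o=ctrl.get_obs()
for k in ("clock","tool_pos","orientation","opening","force"): print(k,o[k])
for n in ("scene","top","wrist"):
    s=snapshot(n); cv2.imwrite(f"pics/{n}0.png",s["image"])
    print(n,{k:v for k,v in s.items() if k!="image"})
E
```

```text
pics
clock 0.0
tool_pos [0.30598322 0.60112953 0.22562298]
orientation [ 1.79906251e+02 -8.99151329e-03 -2.69817038e+01]
opening 0.08769636098998046
force [-0.21316733 -0.04171105 -0.22390955]
scene {'mtx': array([[512.68431901,   0.        , 321.66683569],
       [  0.        , 512.68431901, 239.54597713],
       [  0.        ,   0.        ,   1.        ]]), 'eye': array([1.55311227, 0.4031575 , 0.97736755]), 'attitude': array([ 53.44777058,   0.18798849, 112.16094723])}
top {'mtx': array([[573.39215907,   0.        , 311.53904388],
       [  0.        , 573.39215907, 243.93858517],
       [  0.        ,   0.        ,   1.        ]]), 'eye': array([ 0.3489898 , -0.00447665,  1.46104492]), 'attitude': array([ 1.11962352e+01, -8.87704385e-02, -8.89690591e+01])}
wrist {'mtx': array([[384.41743702,   0.        , 321.57605636],
       [  0.        , 384.41743702, 240.39595394],
       [  0.        ,   0.        ,   1.        ]]), 'tool_from_camera': array([[-3.80236700e-04,  9.52091571e-01,  3.05812844e-01,
         8.38634688e-02],
       [ 9.99999918e-01,  4.05494452e-04, -1.90678121e-05,
         1.82256698e-03],
       [-1.42159715e-04,  3.05812812e-01, -9.52091647e-01,
        -1.57547484e-01],
       [ 0.00000000e+00,  0.00000000e+00,  0.00000000e+00,
         1.00000000e+00]])}
```

View pics/scene0.png

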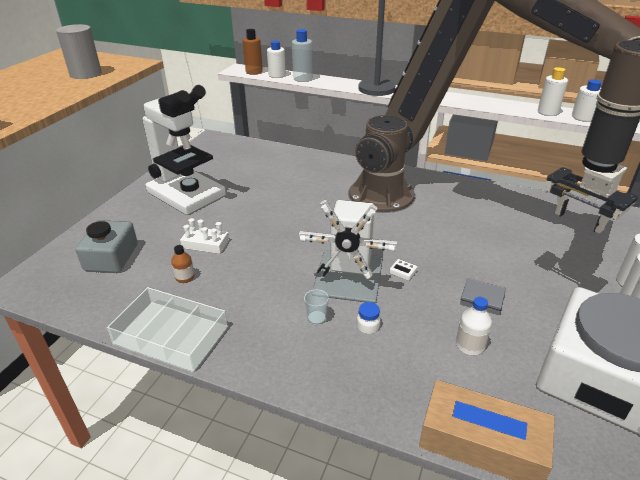

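View pics/top0.png

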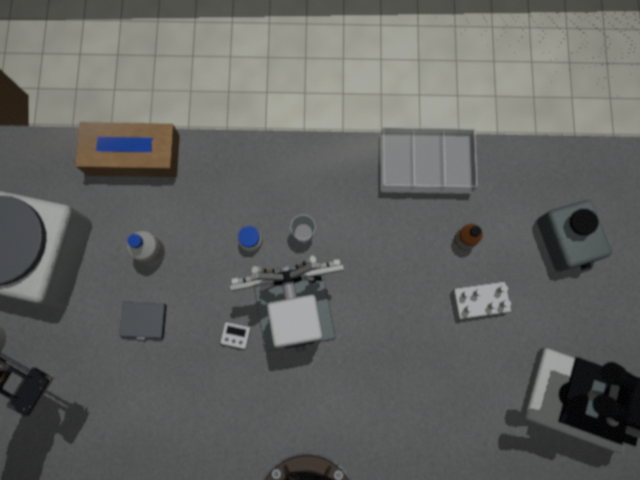

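View pics/wrist0.png

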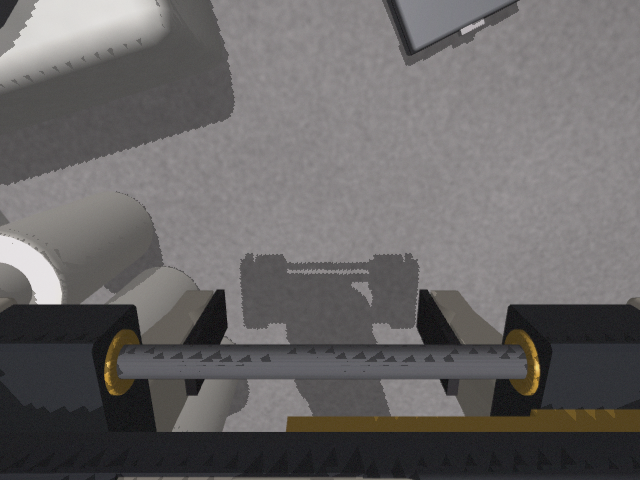

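Run:
```python
import cv2
a=cv2.imread("pics/scene0.png")[190:310,280:420]
cv2.imwrite("pics/sz.png",cv2.resize(a,None,fx=5,fy=5,interpolation=cv2.INTER_CUBIC))
a=cv2.imread("pics/top0.png")[245:355,215:355]
cv2.imwrite("pics/tz.png",cv2.resize(a,None,fx=5,fy=5,interpolation=cv2.INTER_CUBIC))
```

```text
(no output)
```

View pics/sz.png

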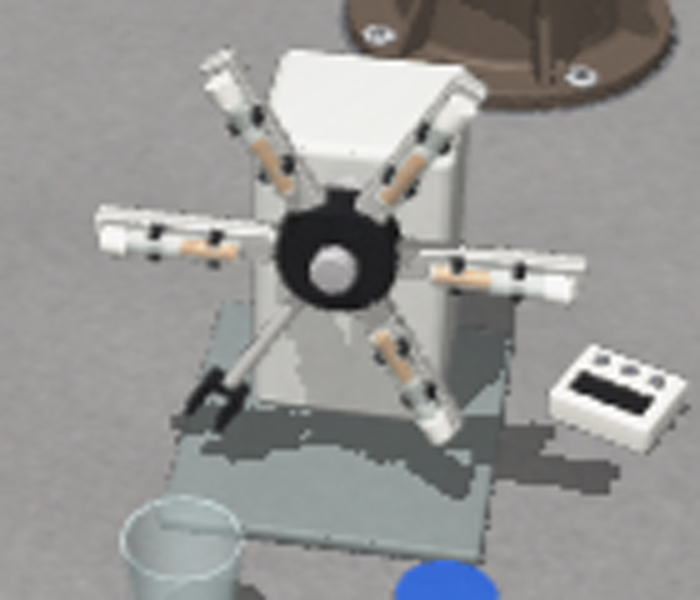

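View pics/tz.png

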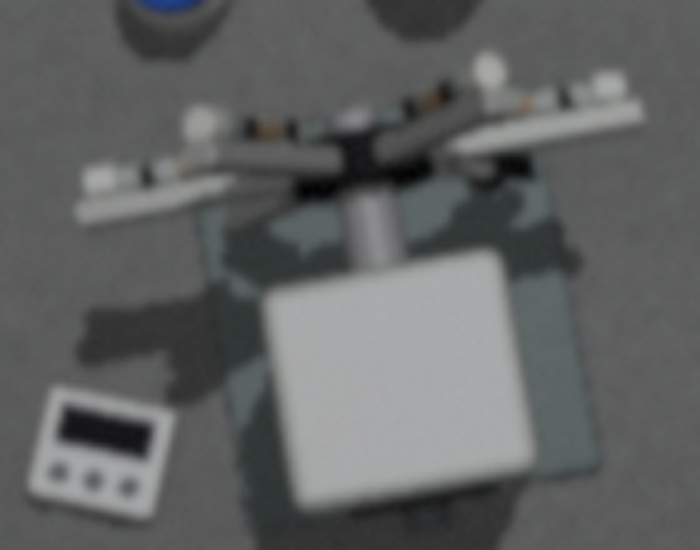

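```bash
cat > h.py <<'E'
import numpy as np
from scipy.spatial.transform import Rotation as R
from scipy.optimize import least_squares
import cv2
from plant import ctrl,snapshot
def proj(s,P):
    A=R.from_euler('xyz',s['attitude'],degrees=True).as_matrix()
    c=(np.atleast_2d(P)-s['eye'])@A
    K=s['mtx']; return np.c_[K[0,2]+K[0,0]*c[:,0]/-c[:,2],K[1,2]+K[1,1]*-c[:,1]/-c[:,2]]
def w(p,L):
    c,s_=np.cos(p[2]),np.sin(p[2]); L=np.atleast_2d(L)
    return np.c_[p[0]+c*L[:,0]-s_*L[:,1],p[1]+s_*L[:,0]+c*L[:,1],L[:,2]]
def arm(k,r,phi,x=.05):  # k=0 fork, paddle k; phi=joint rotor; clockwise seen by robot -> -y
    a=phi+k*np.pi/3; return [x,-r*np.sin(a),.17+r*np.cos(a)]
E
python3 - <<'E'
from h import *
S=snapshot('scene');T=snapshot('top')
sp={0:(200,425),4:(475,88) ,5:None}
def f(p,full=False):
    phi,h=p[3],p[4]
    # scene: image right = +y. paddle3:+y up 30, paddle2:+y level, paddle4:-y up, paddle5:-y level
    L=[arm(3,.13,phi),arm(2,.13,phi),arm(4,.13,phi),arm(5,.13,phi),arm(0,.145,phi),[.1,.09,.012],[.1,-.09,.012]]
    m=np.array([(475,88),(583,263),(218,58),(102,213),(200,423),(484,556),(166,514)])/5+[280,190]
    a=proj(S,w(p,L))-m+.0
    L=[arm(2,.13,phi),arm(5,.13,phi),[0,.055,h],[0,-.055,h],[-.1,-.055,h],[-.1,.055,h],[-.1,-.09,.012]]
    m=np.array([(80,212),(642,112),(263,290),(497,250),(535,465),(298,510),(600,470)])/5+[215,245]
    b=proj(T,w(p,L))-m
    return (a,b) if full else np.r_[a,b].ravel()
r=least_squares(f,[.55,.03,.1,2.6,.205],loss='soft_l1')
print(r.x,np.degrees(r.x[2:4])); print(f(r.x,True)); print(w(r.x,[.05,0,.17]))
E
```

```text
[0.4764996  0.04376055 0.2015139  2.60448639 0.16611503] [ 11.54589624 149.22607804]
(array([[-0.3560295 , -0.02732704],
       [-0.11985002,  4.04192158],
       [-0.37090371,  0.34863815],
       [-1.59440735,  2.37002467],
       [-0.40739617, -1.06016448],
       [-1.19788373,  0.56669719],
       [-2.53374376,  0.81869252]]), array([[-1.14031742,  0.76495028],
       [-0.750296  , -0.17567052],
       [-1.29793408,  0.95046888],
       [-0.14911051,  0.07234781],
       [ 0.47841961,  1.10732764],
       [-0.76161806,  1.25869151],
       [ 0.00957983, -0.5491021 ]]))
[[0.52548784 0.05376819 0.17      ]]
```

```bash
cat > ov.py <<'E'
from h import *
import sys
def overlay(p,name,n,box,sc=5,h=.2):
    s=snapshot(n); x0,y0,x1,y1=box
    im=cv2.resize(s['image'][y0:y1,x0:x1],None,fx=sc,fy=sc,interpolation=cv2.INTER_CUBIC)
    def ln(a,b,c):
        q=((proj(s,w(p,[a,b]))-[x0,y0]+.5)*sc).astype(int); cv2.line(im,tuple(map(int,q[0])),tuple(map(int,q[1])),c,1,cv2.LINE_AA)
    for k in range(6): ln(arm(k,.033,p[3]),arm(k,.13 if k else .145,p[3]),(0,0,255) if k else (0,255,0))
    for z,d,q in((.012,(-.1,.1),.09),(h,(-.1,0),.055)):
        c=[[d[0],-q,z],[d[1],-q,z],[d[1],q,z],[d[0],q,z]]
        for i in range(4): ln(c[i],c[(i+1)%4],(255,0,0))
    ln([0,0,.17],[.05,0,.17],(255,0,255))
    cv2.imwrite(name,im)
E
python3 - <<'E'
from ov import *
p=[.4765,.0437,.2,2.604]
overlay(p,'pics/o1.png','scene',(280,190,420,310)); overlay(p,'pics/o2.png','top',(215,245,355,355))
E
```

```text
(no output)
```

View pics/o1.png

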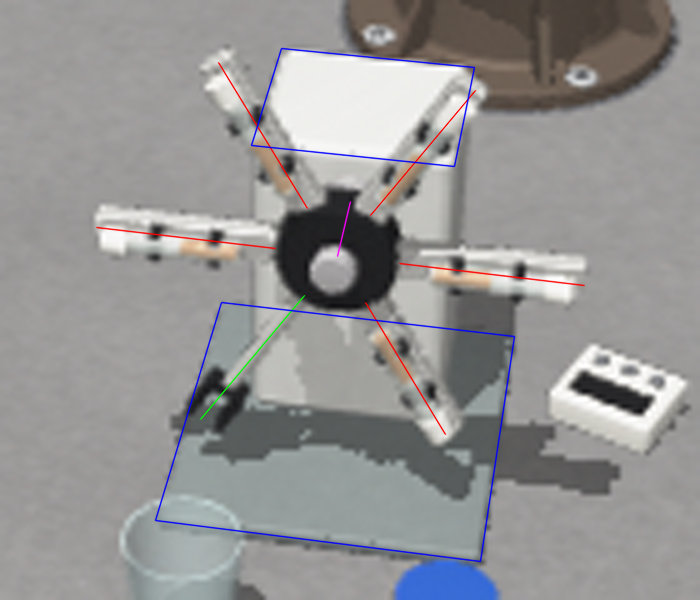

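View pics/o2.png

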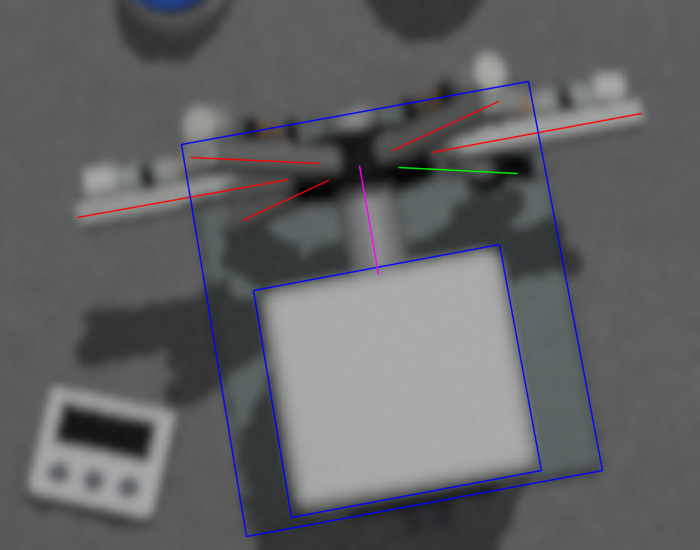

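```bash
cat >> h.py <<'E'
HUB=np.array([.525,.054,.17]);YAW=11.5
U=np.array([-np.sin(np.radians(YAW)),np.cos(np.radians(YAW)),0]);AX=np.array([U[1],-U[0],0])
def world(s,z,a=-.003): return HUB*[1,1,0]+U*s+AX*a+[0,0,z]
def rows(pts,yaw=None):
    o=ctrl.get_obs();Rt=R.from_euler('xyz',o['orientation'],degrees=True)
    print('s,z,a now',(o['tool_pos']-HUB)@U,o['tool_pos'][2],(o['tool_pos']-HUB)@AX, o['orientation'])
    rv=(Rt.inv()*R.from_euler('xyz',[180,0,-90+YAW],degrees=True)).as_rotvec()
    print('rotvec to goal',rv.round(3))
    for q in pts: print(np.round(Rt.inv().apply(world(*q)-o['tool_pos']),3).tolist())
E
python3 - <<'E'
from h import *
rows([(.45,.47),(-.105,.47),(-.105,.36),(-.105,.245)])
o=ctrl.get_obs(); print(o['tool_pos'])
E
```

```text
s,z,a now 0.5801056192229629 0.22634493026841507 -0.1053228492084178 [ 1.79978800e+02 -2.99319311e-03 -2.69754483e+01]
rotvec to goal [ 0.    -0.     0.899]
[0.161, 0.038, -0.244]
[0.506, 0.473, -0.243]
[0.506, 0.473, -0.133]
[0.506, 0.473, -0.018]
[0.30613708 0.60146183 0.22634493]
```

```bash
python3 -m pendant '[[0,0,-0.06,0,0,0,-1],[0,0,-0.12,0,0,0,-1],[0,0,-0.18,0,0,0,-1],[0,0,-0.243,0,0,0,-1],[0.05,0.045,-0.243,0,0,0.1,-1],[0.09,0.08,-0.243,0,0,0.22,-1],[0.13,0.12,-0.243,0,0,0.34,-1],[0.17,0.16,-0.243,0,0,0.46,-1],[0.21,0.2,-0.243,0,0,0.58,-1],[0.25,0.235,-0.243,0,0,0.7,-1],[0.29,0.27,-0.243,0,0,0.8,-1],[0.33,0.31,-0.243,0,0,0.899,-1]]'
python3 - <<'E'
from h import *
rows([(-.105,.47),(-.105,.36),(-.105,.245)])
print(ctrl.get_obs()['tool_pos'],ctrl.get_obs()['clock'],ctrl.get_obs()['joint_pos'])
E
```

```text
clock: 1.85
tool_pos: [0.4598, 0.1739, 0.4697]
orientation: [-180.0, 0.0, -78.6]
force: [0.7, 0.1, 1.0]
opening: 0.0006
s,z,a now 0.13050136777662394 0.46970584208724414 -0.03993588277651085 [-1.79978011e+02  1.68564652e-02 -7.86436887e+01]
rotvec to goal [-0.     0.    -0.003]
[0.235, -0.038, -0.0]
[0.235, -0.037, 0.11]
[0.235, -0.037, 0.225]
[0.45984805 0.17391958 0.46970584] 1.85 [ 4.36773162e+01 -8.25047515e-01  5.04549157e+00 -2.50123511e-03
 -9.58429446e+01 -3.23212633e+01]
```

```bash
python3 -m pendant '[[0.05,-0.008,0,0,0,0,-1],[0.1,-0.016,0,0,0,0,-1],[0.15,-0.024,0,0,0,0,-1],[0.2,-0.032,0,0,0,0,-1],[0.235,-0.037,0,0,0,0,-1],[0.235,-0.037,0.03,0,0,0,-1],[0.235,-0.037,0.06,0,0,0,-1],[0.235,-0.037,0.06,0,0,0,-1]]'
python3 - <<'E'
from h import *
rows([(-.105,.36),(-.105,.245)])
from ov import *
p=[.4765,.0437,.2,2.604]
overlay(p,'pics/o3.png','scene',(270,90,430,210),5)
cv2.imwrite('pics/w3.png',snapshot('wrist')['image'])
cv2.imwrite('pics/s3.png',snapshot('scene')['image'])
E
```

```text
clock: 2.85
tool_pos: [0.5418, -0.0475, 0.4077]
orientation: [179.8, 0.0, -78.5]
force: [0.5, -0.7, 0.1]
opening: 0.0006
s,z,a now -0.10285327312688135 0.4076861220997786 -0.003731686691372465 [ 1.79769392e+02  1.77611840e-02 -7.85030886e+01]
rotvec to goal [ 0.004  0.    -0.   ]
[0.002, -0.001, 0.048]
[0.002, -0.001, 0.163]
```

View pics/w3.png

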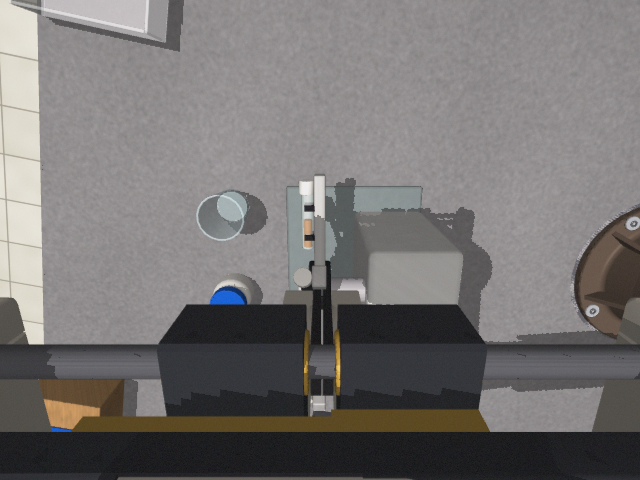

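View pics/s3.png

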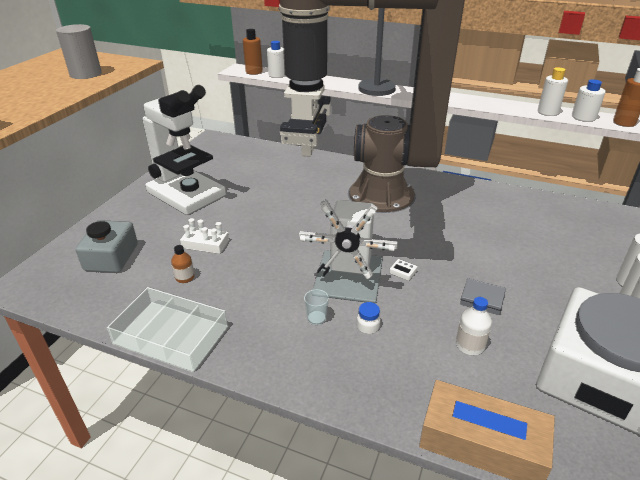

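```bash
cat >> h.py <<'E'
def wproj(s,P):
    o=ctrl.get_obs();Rt=R.from_euler('xyz',o['orientation'],degrees=True)
    t=Rt.inv().apply(np.atleast_2d(P)-o['tool_pos']);M=np.linalg.inv(s['tool_from_camera'])
    c=t@M[:3,:3].T+M[:3,3];K=s['mtx'];return np.c_[K[0,2]+K[0,0]*c[:,0]/-c[:,2],K[1,2]+K[1,1]*-c[:,1]/-c[:,2]]
E
python3 - <<'E'
from h import *
s=snapshot('wrist')
p=[.4765,.0437,.2,2.604]
print(wproj(s,w(p,[arm(5,.13,p[3]),arm(4,.13,p[3]),[.1,-.09,.012],[-.1,-.09,.012],arm(0,.145,p[3])])))
print(wproj(s,ctrl.get_obs()['tool_pos']))
cv2.imwrite('pics/w4.png',cv2.resize(s['image'][160:310,190:440],None,fx=3,fy=3,interpolation=cv2.INTER_CUBIC))
E
```

```text
[[319.09307322 175.68108796]
 [317.90724394 278.76441133]
 [285.81276758 187.23147601]
 [423.15754646 187.43504467]
 [319.96824503 202.77821222]]
[[319.89637636 312.1738781 ]]
```

View pics/w4.png

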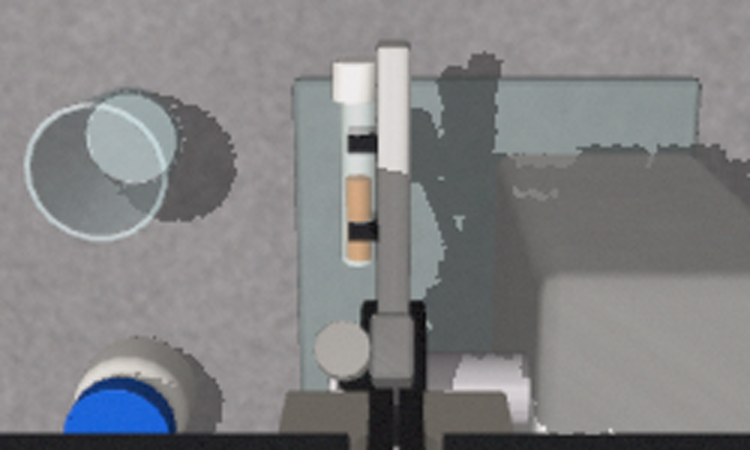

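```bash
python3 -m pendant '[[0.002,0,0.04,0,0,0,-1],[0.002,0,0.08,0,0,0,-1],[0.002,0,0.12,0,0,0,-1],[0.002,0,0.15,0,0,0,-1],[0.002,0,0.163,0,0,0,-1],[0.002,0,0.163,0,0,0,-1]]'
python3 - <<'E'
from h import *
import numpy as np
L=[]
for t in (-30,-15,0,10,20,30,40,50,58):
    a=np.radians(t)
    if t<=0: s=.13*np.sin(a)-.009*np.cos(a)-.0095; z=.245+(t+30)/30*.022
    else:
        rho=.100+.012*t/60; s=rho*np.sin(a)-.009*np.cos(a)-.0095; z=.170+rho*np.cos(a)+.009*np.sin(a)
    L.append((s,z)); print(t,round(s,3),round(z,3))
rows(L)
from ov import *
cv2.imwrite('pics/s5.png',cv2.resize(snapshot('scene')['image'][160:310,230:430],None,fx=4,fy=4))
E
```

```text
clock: 3.8
tool_pos: [0.5436, -0.0492, 0.247]
orientation: [-180.0, -0.0, -78.5]
force: [0.4, -0.7, 1.2]
opening: 0.0007
-30 -0.082 0.245
-15 -0.052 0.256
0 -0.018 0.267
10 -0.001 0.272
20 0.018 0.271
30 0.036 0.266
40 0.053 0.259
50 0.069 0.248
58 0.08 0.237
s,z,a now -0.10480911828331048 0.2470300316890953 -0.0023661453982074814 [-1.79997109e+02 -1.66220954e-02 -7.84660769e+01]
rotvec to goal [-0.    -0.     0.001]
[-0.023, 0.001, 0.002]
[-0.053, 0.001, -0.009]
[-0.086, 0.001, -0.02]
[-0.104, 0.001, -0.025]
[-0.122, 0.001, -0.024]
[-0.141, 0.001, -0.019]
[-0.158, 0.001, -0.012]
[-0.174, 0.001, -0.001]
[-0.185, 0.001, 0.01]
```

View pics/s5.png

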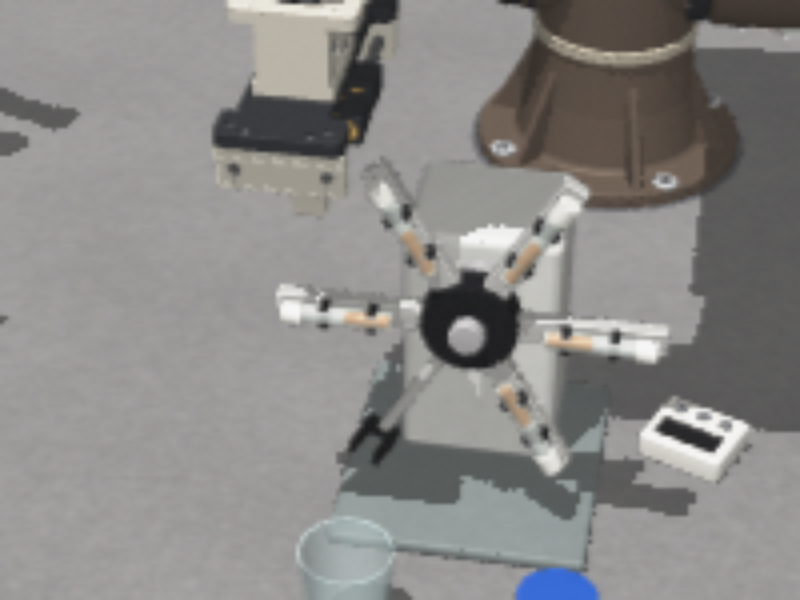

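```bash
python3 -m pendant '[[-0.008,0.001,0.002,0,0,0,-1],[-0.016,0.001,0.001,0,0,0,-1],[-0.023,0.001,-0.001,0,0,0,-1],[-0.031,0.001,-0.003,0,0,0,-1],[-0.038,0.001,-0.005,0,0,0,-1],[-0.046,0.001,-0.008,0,0,0,-1],[-0.053,0.001,-0.010,0,0,0,-1],[-0.061,0.001,-0.013,0,0,0,-1],[-0.070,0.001,-0.015,0,0,0,-1],[-0.078,0.001,-0.018,0,0,0,-1],[-0.086,0.001,-0.020,0,0,0,-1],[-0.086,0.001,-0.020,0,0,0,-1]]'
python3 - <<'E'
from h import *
rows([(-.001,.272),(.018,.271),(.036,.266),(.053,.259),(.069,.248),(.080,.237)])
from ov import *
cv2.imwrite('pics/s6.png',cv2.resize(snapshot('scene')['image'][160:310,230:430],None,fx=4,fy=4))
E
```

```text
clock: 5.35
tool_pos: [0.5251, 0.0355, 0.2668]
orientation: [-180.0, 0.0, -78.4]
force: [0.7, 0.0, -0.7]
opening: 0.0002
s,z,a now -0.018116290195743175 0.2667555682363251 -0.003589266877716366 [-1.79976031e+02  1.81981508e-02 -7.84365475e+01]
rotvec to goal [-0.     0.     0.001]
[-0.017, -0.001, -0.005]
[-0.036, -0.001, -0.004]
[-0.054, -0.001, 0.001]
[-0.071, -0.001, 0.008]
[-0.087, -0.001, 0.019]
[-0.098, -0.001, 0.03]
```

View pics/s6.png

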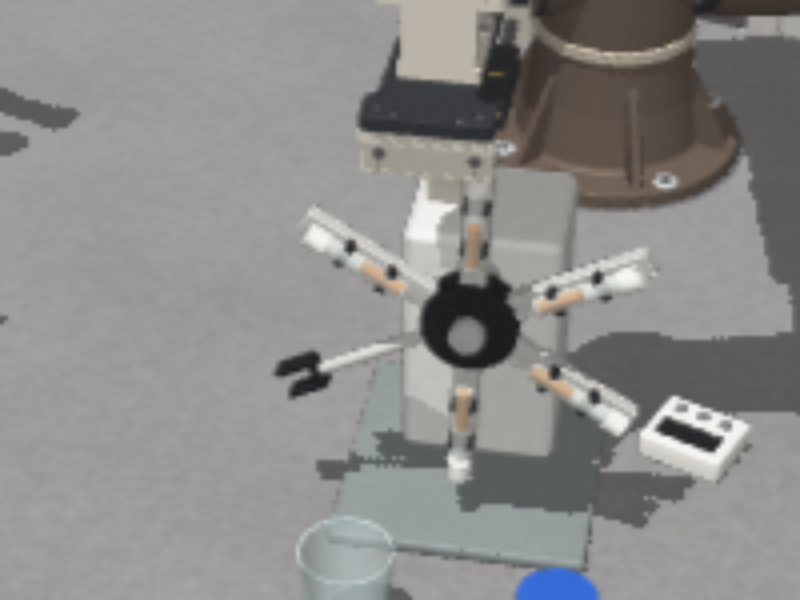

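```bash
python3 -m pendant '[[-0.009,-0.001,-0.003,0,0,0,-1],[-0.017,-0.001,-0.005,0,0,0,-1],[-0.027,-0.001,-0.005,0,0,0,-1],[-0.036,-0.001,-0.004,0,0,0,-1],[-0.045,-0.001,-0.002,0,0,0,-1],[-0.054,-0.001,0.001,0,0,0,-1],[-0.063,-0.001,0.004,0,0,0,-1],[-0.071,-0.001,0.008,0,0,0,-1],[-0.079,-0.001,0.013,0,0,0,-1],[-0.087,-0.001,0.019,0,0,0,-1],[-0.093,-0.001,0.025,0,0,0,-1],[-0.098,-0.001,0.030,0,0,0,-1]]'
python3 - <<'E'
from h import *
rows([(.05,.47),(-.06,.40),(-.06,.26)])
from ov import *
cv2.imwrite('pics/s7.png',cv2.resize(snapshot('scene')['image'][160:310,230:430],None,fx=4,fy=4))
E
```

```text
clock: 6.9
tool_pos: [0.5064, 0.1314, 0.2361]
orientation: [180.0, -0.0, -78.5]
force: [-0.3, -2.1, 0.1]
opening: 0.0005
s,z,a now 0.07954601397202837 0.23612205555076085 -0.0027914703755750688 [ 1.79992283e+02 -5.21923805e-03 -7.84756621e+01]
rotvec to goal [ 0. -0.  0.]
[0.03, 0.0, -0.234]
[0.14, 0.0, -0.164]
[0.14, 0.0, -0.024]
```

View pics/s7.png

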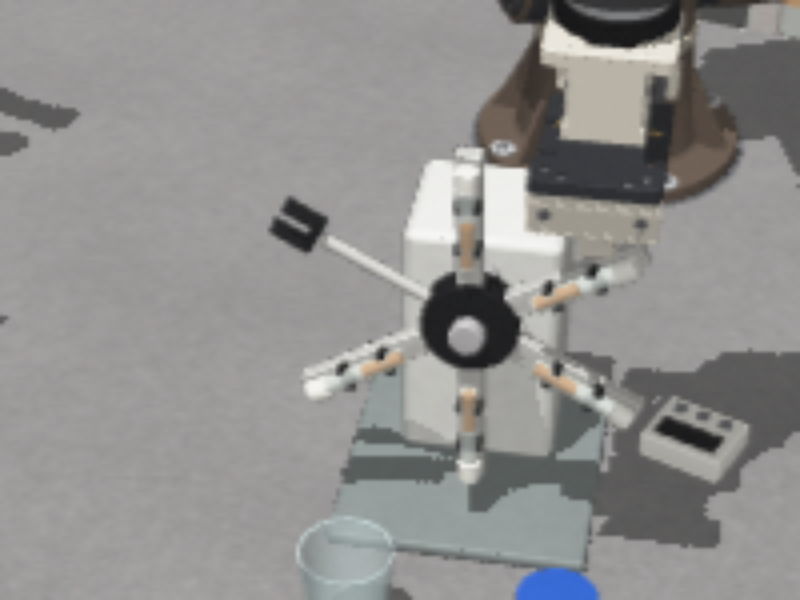

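```bash
python3 -m pendant '[[0,0,-0.04,0,0,0,-1],[0,0,-0.09,0,0,0,-1],[0,0,-0.14,0,0,0,-1],[0.01,0,-0.17,0,0,0,-1],[0.05,0,-0.175,0,0,0,-1],[0.09,0,-0.175,0,0,0,-1],[0.125,0,-0.17,0,0,0,-1],[0.132,0,-0.15,0,0,0,-1],[0.132,0,-0.11,0,0,0,-1],[0.132,0,-0.07,0,0,0,-1],[0.132,0,-0.038,0,0,0,-1],[0.132,0,-0.038,0,0,0,-1]]'
python3 - <<'E'
from h import *
L=[]
for t in (0,10,20,30,40,50,55,60):
    a=np.radians(t)
    rho=.100+.017*t/60; s=rho*np.sin(a)-.009*np.cos(a)-.0095; z=.170+rho*np.cos(a)+.009*np.sin(a)
    L.append((s,z)); print(t,round(s,3),round(z,3))
rows(L)
from ov import *
cv2.imwrite('pics/s8.png',cv2.resize(snapshot('scene')['image'][160:310,230:430],None,fx=4,fy=4))
E
```

```text
clock: 8.45
tool_pos: [0.5316, 0.0016, 0.2724]
orientation: [179.7, 0.0, -78.5]
force: [-0.1, -0.3, 1.4]
opening: 0.0007
0 -0.018 0.27
10 -0.001 0.273
20 0.018 0.272
30 0.037 0.268
40 0.055 0.261
50 0.072 0.25
55 0.08 0.244
60 0.087 0.236
s,z,a now -0.052693709411297335 0.27242512176728395 -0.004012761638700456 [ 1.79744655e+02  5.04770602e-03 -7.84963632e+01]
rotvec to goal [0.004 0.    0.   ]
[-0.034, -0.001, 0.002]
[-0.052, -0.001, -0.0]
[-0.071, -0.001, 0.0]
[-0.09, -0.001, 0.004]
[-0.108, -0.001, 0.011]
[-0.125, -0.001, 0.022]
[-0.133, -0.001, 0.029]
[-0.14, -0.001, 0.036]
```

View pics/s8.png

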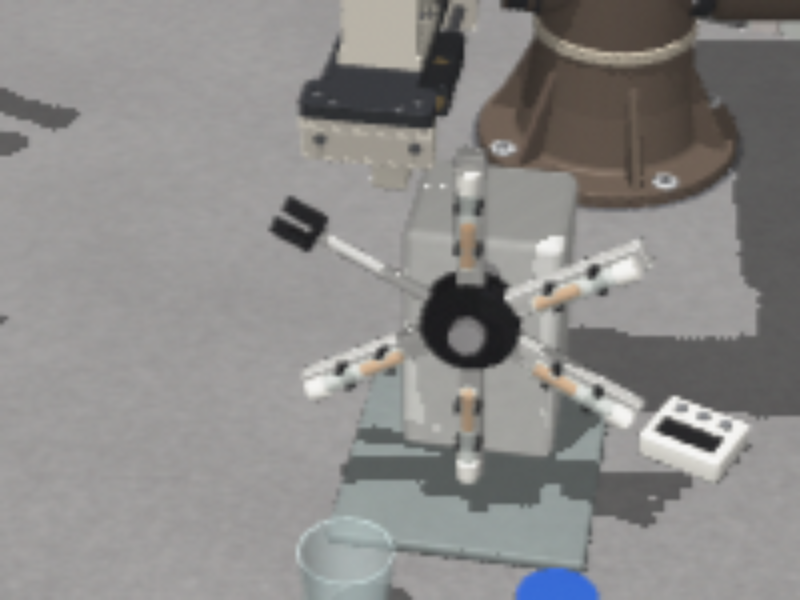

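Finger is between paddle5 and the fork arm, clear of both. Push first to about 50°, then measure.

```bash
python3 -m pendant '[[-0.012,-0.001,0.001,0,0,0,-1],[-0.024,-0.001,0.002,0,0,0,-1],[-0.034,-0.001,0.002,0,0,0,-1],[-0.043,-0.001,0.001,0,0,0,-1],[-0.052,-0.001,0,0,0,0,-1],[-0.062,-0.001,0,0,0,0,-1],[-0.071,-0.001,0,0,0,0,-1],[-0.080,-0.001,0.002,0,0,0,-1],[-0.090,-0.001,0.004,0,0,0,-1],[-0.099,-0.001,0.007,0,0,0,-1],[-0.108,-0.001,0.011,0,0,0,-1],[-0.117,-0.001,0.016,0,0,0,-1]]'
python3 -m pendant '[[-0.008,0,0.006,0,0,0,-1],[-0.008,0,0.006,0,0,0,-1]]'
python3 - <<'E'
from h import *
rows([(.080,.244),(.087,.236)])
cv2.imwrite('pics/s9.png',cv2.resize(snapshot('scene')['image'][170:290,280:420],None,fx=5,fy=5))
E
```

```text
clock: 10.0
tool_pos: [0.5104, 0.1171, 0.2583]
orientation: [-180.0, 0.0, -78.5]
force: [-0.4, -2.6, 0.5]
opening: 0.0003
clock: 10.25
tool_pos: [0.5086, 0.1251, 0.2519]
orientation: [180.0, 0.0, -78.4]
force: [0.2, -1.5, 0.2]
opening: 0.0005
s,z,a now 0.07292537967455089 0.2519078755954286 -0.0019382989823089074 [ 1.79956456e+02  1.35175498e-02 -7.84454208e+01]
rotvec to goal [0.001 0.    0.001]
[-0.007, 0.001, 0.008]
[-0.014, 0.001, 0.016]
```

View pics/s9.png

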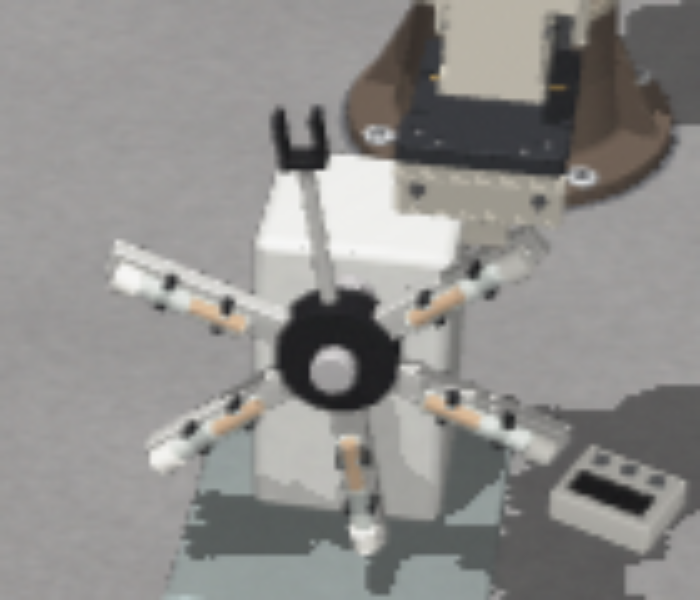

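```bash
cat >> h.py <<'E'
def fitphi(S,obs,off,sc,phi0,guess):
    ks=list(obs);m=np.array([obs[k] for k in ks])/sc+off
    f=lambda q: np.r_[((proj(S,w([q[0],q[1],np.radians(YAW)],[np.array(arm(k,.145 if k==0 else .13,q[2]))+[0,0,0] for k in ks]))-m)).ravel(), (np.array(q[:2])-guess)*200]
    r=least_squares(f,[*guess,phi0]);print('phi deg',np.degrees(r.x[2]),r.x[:2],f(r.x).round(1));return r.x
E
python3 - <<'E'
from h import *
S=snapshot('scene')
fitphi(S,{0:(299,111),1:(117,245),4:(568,430),5:(538,240)},[280,170],5,.1,[.4765,.0437])
fitphi(S,{0:(299,111)},[280,170],5,.1,[.4765,.0437])
for d in(10,8,6,0): print(d,(proj(S,w([.4765,.0437,.2],[arm(0,r,np.radians(d)) for r in(.145,.05)]))-[280,170])*5)
E
```

```text
phi deg 9.682303772802477 [0.46825644 0.04403955] [ 0.2 -0.4 -0.7  1.2 -0.6  1.6  0.7 -1.2 -1.6  0.1]
phi deg 8.459157470749128 [0.47397566 0.0424918 ] [ 0.   0.5 -0.5 -0.2]
10 [[291.822631   116.92014895]
 [320.4634553  275.26330219]]
8 [[301.82297968 116.50273061]
 [323.78015207 275.175888  ]]
6 [[311.88450182 116.39244233]
 [327.11239269 275.18603943]]
0 [[342.29017657 117.9115461 ]
 [337.15915539 275.80194231]]
```

```bash
python3 -m pendant '[[-0.004,0,0.004,0,0,0,-1],[-0.007,0.001,0.008,0,0,0,-1],[-0.0105,0.001,0.012,0,0,0,-1],[-0.014,0.001,0.016,0,0,0,-1],[-0.014,0.001,0.016,0,0,0,-1]]'
python3 - <<'E'
from h import *
rows([(.09,.233)])
S=snapshot('scene')
for d in(4,2,0,-2): print(d,((proj(S,w([.4765,.0437,.2],[arm(0,r,np.radians(d)) for r in(.145,.05)]))-[280,170])*5).round().tolist())
cv2.imwrite('pics/s10.png',cv2.resize(S['image'][170:290,280:420],None,fx=5,fy=5))
T=snapshot('top');cv2.imwrite('pics/t10.png',cv2.resize(T['image'][220:350,220:360],None,fx=5,fy=4))
E
```

```text
clock: 10.98
tool_pos: [0.5047, 0.1381, 0.236]
orientation: [179.9, -0.0, -78.5]
force: [0.3, 0.6, 0.7]
opening: 0.0
s,z,a now 0.08643903894834856 0.23600063362643053 -0.0031145292274972047 [ 1.79942481e+02 -3.88620840e-03 -7.84694088e+01]
rotvec to goal [ 0.001 -0.     0.001]
[-0.004, -0.0, 0.003]
4 [[322.0, 117.0], [330.0, 275.0]]
2 [[332.0, 117.0], [334.0, 275.0]]
0 [[342.0, 118.0], [337.0, 276.0]]
-2 [[352.0, 119.0], [341.0, 276.0]]
```

View pics/s10.png

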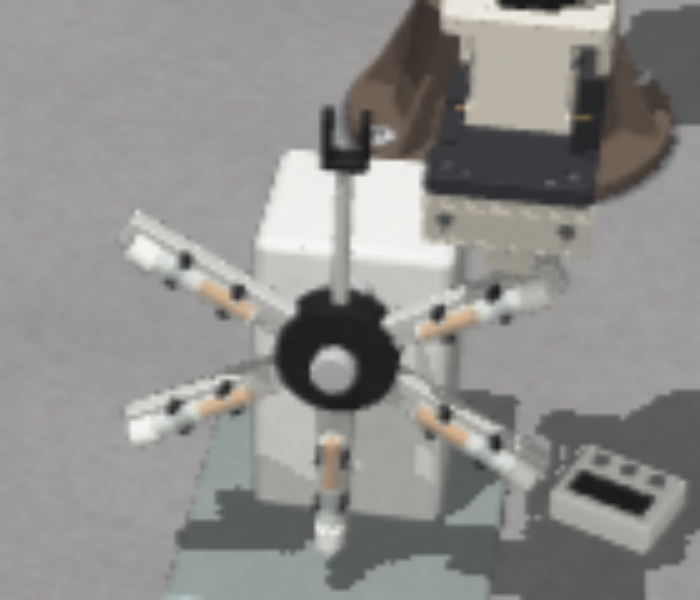

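```bash
python3 -m pendant '[[0,0,-0.006,0,0,0,-1],[0,0,-0.02,0,0,0,-1],[0,0,-0.06,0,0,0,-1],[0,0,-0.11,0,0,0,-1],[0,0,-0.17,0,0,0,-1],[-0.04,0,-0.2,0,0,0,-1],[-0.09,0,-0.2,0,0,0,-1],[-0.14,0,-0.2,0,0,0,-1],[-0.14,0,-0.2,0,0,0,-1],[-0.14,0,-0.2,0,0,0,-1]]'
python3 - <<'E'
from h import *
o=ctrl.get_obs();print(o['tool_pos'],o['clock'])
S=snapshot('scene')
cv2.imwrite('pics/s11.png',cv2.resize(S['image'][170:290,280:420],None,fx=5,fy=5))
cv2.imwrite('pics/s11f.png',S['image'])
cv2.imwrite('pics/t11.png',snapshot('top')['image'])
E
```

```text
clock: 12.32
tool_pos: [0.4771, 0.275, 0.4373]
orientation: [-180.0, 0.0, -78.4]
force: [-0.3, -0.3, 0.8]
opening: 0.0006
[0.47707779 0.27503964 0.43732019] 12.325
```

View pics/s11.png

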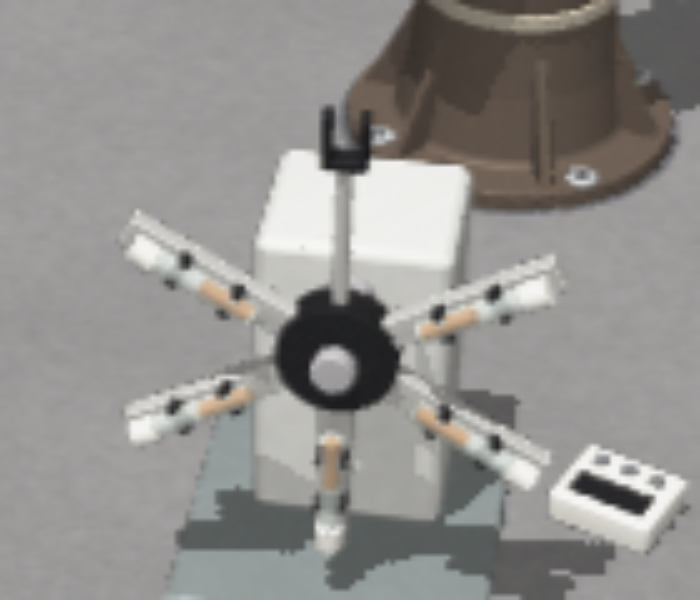

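View pics/t11.png

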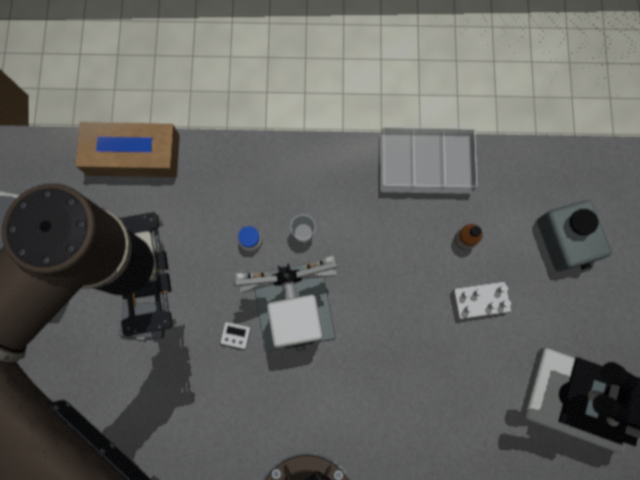

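Run:
```python
from h import *
S=snapshot('scene');T=snapshot('top')
fitphi(S,{0:(345,112),1:(133,218),5:(555,263),4:(548,463),2:(128,412)},[280,170],5,.0,[.4765,.0437])
ob={0:(345,112),1:(133,218),5:(555,263),4:(548,463),2:(128,412)}
# free camera-frame shift: fit phi + 2D offset
m=np.array(list(ob.values()))/5+[280,170]
f=lambda q:(proj(S,w([.4765,.0437,.2],[arm(k,.145 if k==0 else .13,q[0]) for k in ob]))+q[1:]-m).ravel()
r=least_squares(f,[0,0,0]);print(np.degrees(r.x[0]),r.x[1:],r.fun.round(1))
im=T['image'][235:305,220:350];cv2.imwrite('pics/t12.png',cv2.resize(im,None,fx=6,fy=6,interpolation=cv2.INTER_CUBIC))
for d in(4,0,-4): print(d,((proj(T,w([.4765,.0437,.2],[arm(k,r_,np.radians(d)) for k,r_ in((0,.145),(1,.13),(5,.13))]))-[220,235])*6).round().tolist())
```

```text
phi deg -0.09865443760861663 [0.4679603  0.04231443] [ 0.2 -0.6 -1.1  0.5  1.2  0.5 -1.3  0.2  0.8  0.9 -1.7 -0.3]
-0.07297816115334092 [ 0.67215132 -2.16536996] [ 0.2 -1.  -1.3  0.1  1.4  0.2 -1.   0.   0.7  0.7]
4 [[410.0, 192.0], [709.0, 177.0], [92.0, 282.0]]
0 [[381.0, 197.0], [699.0, 175.0], [82.0, 288.0]]
-4 [[351.0, 203.0], [686.0, 174.0], [73.0, 293.0]]
```

View pics/t12.png

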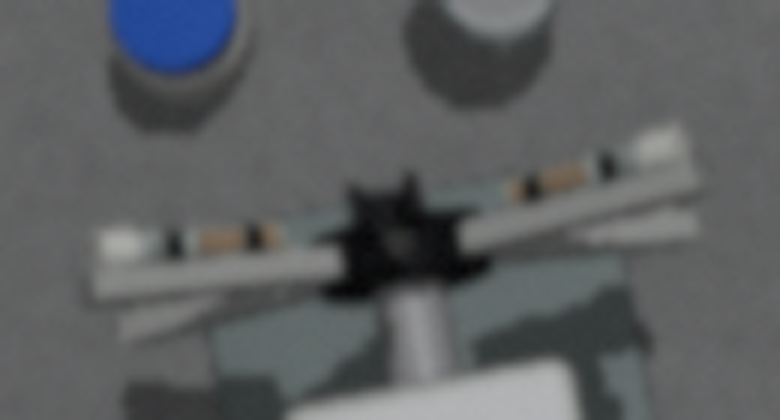

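```bash
python3 -c "
from plant import ctrl
print(ctrl.get_obs()['qvel'].round(2)); print(ctrl.close_job())"
```

```text
[-0.1   0.09 -0.24 -0.03  0.05 -0.05]
the job is handed in; nothing more can be done
None
```

I turned the wheel about 150° in two pushes until the loading arm stood straight up, then handed the job in. This took about 12.5 s of the 58 s allowed. Both pushes used shut fingers from above, on paddle4 and then paddle5, and I never aimed anything at the loading arm. I lifted the gripper clear before handing in.

- **Angle:** a fit to five arm tips in the scene camera gave about −0.1°. The top camera agreed to roughly 1–2°; only the left paddle tip leaned to the far end of that. Both are well inside the 6° limit.
- **Wheel at rest:** the close-up looked the same before and after the fingers let go.
- **Force:** the highest tool force reading was about 2.6 N, but I only read it at the end of each move.
- **Bystanders:** the jar, beaker, timer, amber bottle and tube rack were unmoved in the last top picture. In that view the arm hid the reagent bottle and slide box. Neither the arm nor the wheel came near them.

One small disagreement remains: my fitted rotator position was about 2 pixels (roughly 5 mm) off vertically in the scene picture. The wrist and top views matched it better, and it did not affect the pushes.

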